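# Set the air regulator to the red clip and pull its knob up to lock

### The job

Turn the blue knob of the air regulator clockwise until its white line points at the red clip on the dial, then pull the knob up until it locks; if it will not rise there, ease it a little either way under a light pull until the lock teeth mesh, and never force it. Let go with the knob locked up beside the red clip, and leave the bottles and the jar as they stand.

Things in the scene. Friction and masses are not known exactly. Their poses are not given: they have to be found in the camera images.
- knob_grip (a point): Grip centre of the regulator's round fluted blue knob, on its vertical axis, 204 mm above the table while the knob is down; rises with it. The grip is 46 mm in diameter, from 23 mm below to 18 mm above this point. Below it is a skirt 58 mm across and 5 mm thick; the dial plate's top face is 174 mm above the table, 30 mm below this point.
- white_line (a point): Outer end of the white line (5 mm wide, from the knob's centre over its top and on the skirt), on the skirt's rim, 29 mm from the knob's axis; it turns and rises with the knob. Its frame's x axis points from the axis along the line.
- red_clip (a point): Inner tip of the red clip (9 mm wide, 12 mm long, 5 mm high) fixed on the rim of the black dial plate, 35 mm from the knob's axis: the setting to be locked. Seen from above it lies 0.55 to 1.35 rad clockwise of the white line at the start.
- spindle (a joint): Turn of the knob (rad), growing clockwise seen from above; friction about 0.12 N m, it stays where it is left. The stops are well outside the range needed.
- knob (a joint): How far the knob is pulled up (m). 0: down, free to turn. At 0.002 its tooth meets the lock ring; between notches it stops there, in a notch it rises on to a stop at about 0.009 and can no longer turn. Slides against about 3 N of friction plus 1 N of weight, stays where it is left.
- lock_tooth: Hidden lock tooth fixed to the knob, origin on the axis, 16 mm below the skirt. The lock ring has 18 unseen notches 20 degrees apart, with about 1.5 degrees of play either side; the one nearest the red clip is up to 10 degrees either side of it. More than 25 N on the tooth breaks it: pulling between notches or against the end stop, or twisting while locked.
- regulator: The fixed filter regulator (bracket, clear bowl, metal body, black bonnet and dial plate 90 mm across), bolted to the table; origin under the knob's axis on the table. A gauge (46 mm across, top 138 mm above the table) stands 65 mm from the axis; only the red clip stands on the dial plate.
- setting_clip: The red clip's frame: origin on the knob's axis, x axis pointing from the axis through the clip.
- spray_bottle: Grey trigger spray bottle, 76 mm across, 195 mm tall, loose; origin at the centre of its foot.
- water_bottle: Clear water bottle, 62 mm across, 190 mm tall, loose; origin at the centre of its foot.
- varnish_jar: Amber varnish jar with a steel lid, 68 mm across, 70 mm tall, loose; origin at the centre of its foot.

How it is judged:
By the outcome, as a careful person would: the job done as asked, in the order asked, and still so for the second after the job is handed in, with the robot touching nothing.
It also fails if it takes over 48 s, if anything falls off the work surface, if the arm or the gripper's body presses on something with over 40 N, if the wrist force passes 120 N, or if a joint passes its speed limit or range.

### The arm

A 7-joint arm with a two-finger parallel gripper is mounted at the origin on the work surface. World frame = base frame: x ahead of the robot, y to its left, z up, the work surface at z = 0. Lengths are in m, angles in rad, forces in N, time in s.
With the tool pointing down it reaches from about 0.425 to 0.925 m from the base axis. Payload 6.8 kg.
Tool frame: the origin (TCP) lies at the very end of the fingers, on their centre line; the grasp point (between the pads) lies 19 mm behind it; y points along the fingers, x is the direction in which the jaws open and shut, and the axes are right-handed (so a half turn about y gives the same grasp; the last joint's range is limited). The gripper opens to 85 mm and grips with 20 to 120 N. Pads are 22 mm wide; open, the fingers measure 114 mm over their backs; the gripper's body (76 mm by 85 mm) begins 54 mm behind the grasp point. The pads swing forward as they close: fully open they stand 13 mm farther back than shut.
Start: joints at [1.186, 0.477, 0.022, 1.555, -0.011, 1.109, -0.083], TCP at [0.184, -0.649, 0.199] pointing down, gripper open.
Joint ranges: [-2.96, 2.96], [-0.34, 2.1], [-1.41, 1.46], [0.24, 2.44], [-1.37, 4.51], [0.17, 1.92], [-2.96, 2.96]. Speed limits (rad/s): [2.39, 2.39, 3.14, 3.14, 3.14, 3.14, 3.14].

### API

Orientations are given as a unit quaternion [w, x, y, z].
In Python, from plant import arm gives the robot as it stands. The module is installed in compiled form; this text tells all that it offers.
- The arm moves only by the tool play_rows, never from a script. Its argument "deltas" is text: rows parted by semicolons, each of 7 numbers parted by spaces: the finger opening in mm, from 0 to 85.4, then the shift along the tool's x, y, z in units of 50 mm (1.0 is 50 mm), then the turn, a rotation vector about the tool's x, y, z in units of 5 degrees (1.0 is 5 degrees). In form: jaw tx ty tz wx wy wz; .... A call has exactly 10 rows; each row is the pose to reach, as a shift and turn from the pose measured when the call began, along the tool's axes at that moment; what a row does not reach only later rows make up. A row lasts 1/8 s, in which the tool goes at most 62.5 mm and 10.7 degrees, less where a joint would pass 70% of its speed; a pose out of reach is approached as far as the arm can. A call with a gripper value outside its range is refused whole. The fingers move at their own pace and stop on an object; the grip force is fixed at half the most. Time passes only in rows, so rows that repeat a pose let the fingers close, or fill a call up. It gives the time, the measured TCP pose, the force and the opening at its end, in the units of the state.
- arm.read_state(): the state, without advancing time (a new reading comes with each control period).
- arm.get_image(name): name is "scene" or "side" or "wrist"; returns a dict with "image" (480x640x3 uint8, red, green, blue), "intrinsics" (3x3 intrinsics, pixels), "R" (3x3) and "t" (3): a world point X has camera coordinates R X + t; the wrist camera has in their place "hand_eye" (4x4, takes a point from camera to tool coordinates, whose origin is the TCP and whose axes are the tool frame's). Camera axes: x right, y down, z forward; pixel columns grow to the right and rows downward; lengths in m; the calibration is good to about 2 mm. A picture is of the moment at which its call begins: read the wrist's pose just before it. There is no depth.
- arm.sign_off(): hands the job in, once; it reports no verdict.
Trained networks look in a picture, given as the dict that the camera call returned (one of the last four; its "shot" number tells which), for a name from the list of things; names that differ only in an ending like _2 or _b are one class to them, and where a whole thing is asked for, a point or a joint stands for the part that bears it (a point fixed in the world has none). Each returns a list of dicts, best first, with "score" (0 to 1); they miss things now and then, are a little off and sometimes report something else, mostly with a low value. They report only what shows in the picture. A call takes as long as a camera call.
- arm.spot_in(picture, thing): "at" ([column, row] in pixels, amid what is visible of it).
The state is a dict: "time_s": time; "qpos": joint angles; "dq": joint speeds; "joint_efforts": joint torques, N m; "tcp_pos": TCP position; "tool_rot": TCP orientation; "wrist_force": force on the tool from outside, world axes, zero at the start; "moment": the same for the moment, N m; "width": opening from 0.0 (shut) to 1.0 (fully open).
Only numpy, scipy, OpenCV 4.12 (cv2) and the standard library are available. Lean on these libraries where they do the work, as an engineer would, in place of code of your own. Each camera call takes 0.05 s, during which the arm holds its last target. There are 200 camera calls.

## Working session

There is one attempt and no reset: what is moved stays moved. The work goes in short steps, Python scripts to look and compute and a tool call to move; the robot and the scene stay as the last step left them, time stands still between calls to the robot, and variables do not carry over. Pictures are saved under pics/ and viewed, about 8 in all and at most 12, crops included, and the job is handed in when it is done.

Besides the shell and the picture viewer there is one more tool, called after "Call:" as a command line: name --argument value ..., lists and objects as JSON in quotes. play_rows: Moves the arm, as the interface text tells. Its arguments: {"type":"object","properties":{"deltas":{"type":"string"}},"required":["deltas"]}

```bash
mkdir -p pics; ls; cat > h.py <<'E'
import numpy as np, cv2
from plant import arm
from scipy.spatial.transform import Rotation as Ro
def rot(s): 
    q=np.array(s["tool_rot"]); return Ro.from_quat(q[[1,2,3,0]]).as_matrix() if q.size==4 else q
def shot(name,fn=None):
    s=arm.read_state(); p=arm.get_image(name)
    if name=="wrist":
        H=np.array(p["hand_eye"]); T=np.eye(4); T[:3,:3]=rot(s); T[:3,3]=s["tcp_pos"]; C=np.linalg.inv(T@H)
        p["Rw"],p["tw"]=C[:3,:3],C[:3,3]
    else: p["Rw"],p["tw"]=np.array(p["R"]),np.array(p["t"])
    if fn: cv2.imwrite("pics/"+fn,p["image"][:,:,::-1])
    return p
def ray(p,uv):
    d=np.linalg.solve(np.array(p["intrinsics"]),[uv[0],uv[1],1]); return -p["Rw"].T@p["tw"], p["Rw"].T@d
def at_z(p,uv,z):
    o,d=ray(p,uv); return o+d*(z-o[2])/d[2]
def proj(p,X):
    c=np.array(p["intrinsics"])@(p["Rw"]@np.array(X)+p["tw"]); return c[:2]/c[2]
def tri(obs):
    A=np.zeros((3,3)); b=np.zeros(3)
    for p,uv in obs:
        o,d=ray(p,uv); d/=np.linalg.norm(d); M=np.eye(3)-np.outer(d,d); A+=M; b+=M@o
    return np.linalg.solve(A,b)
E
python3 - <<'E'
from h import *
np.set_printoptions(precision=3,suppress=True)
s=arm.read_state(); print(s["time_s"],s["tcp_pos"],rot(s),s["width"])
a=shot("scene","s1.png"); b=shot("side","d1.png"); w=shot("wrist","w1.png")
for n in ["knob_grip","white_line","red_clip","regulator","spray_bottle","water_bottle","varnish_jar"]:
    for p,k in((a,"scene"),(b,"side"),(w,"wrist")):
        r=arm.spot_in(p,n)[:2]
        print(n,k,[(np.round(x["at"]),round(x["score"],2)) for x in r])
cv2.imwrite("pics/c1.png",cv2.resize(np.hstack([a["image"],b["image"]])[:,:,::-1],(800,300)))
E
```

```text
pics
0.0 [ 0.184 -0.649  0.198] [[ 0.273 -0.001  0.962]
 [-0.962  0.002  0.273]
 [-0.002 -1.    -0.   ]] 1.0027780203215362
knob_grip scene [(array([295., 192.]), 0.56)]
knob_grip side [(array([327., 211.]), 0.76)]
knob_grip wrist []
white_line scene [(array([293., 197.]), 0.59)]
white_line side [(array([326., 213.]), 0.64)]
white_line wrist []
red_clip scene [(array([278., 210.]), 0.44)]
red_clip side []
red_clip wrist []
regulator scene [(array([296., 240.]), 0.8)]
regulator side [(array([325., 252.]), 0.74)]
regulator wrist []
spray_bottle scene [(array([458., 333.]), 0.97)]
spray_bottle side [(array([306., 361.]), 0.97)]
spray_bottle wrist []
water_bottle scene [(array([161., 193.]), 0.75)]
water_bottle side [(array([305., 192.]), 0.7)]
water_bottle wrist []
varnish_jar scene [(array([345., 372.]), 0.88)]
varnish_jar side [(array([240., 327.]), 0.97)]
varnish_jar wrist []
```

View picture.

```bash
python3 - <<'E'
from h import *
np.set_printoptions(precision=3,suppress=True)
a=shot("scene"); b=shot("side")
print("knob",tri([(a,(295,192)),(b,(327,211))]), at_z(a,(295,192),.204), at_z(b,(327,211),.204))
print("clip",at_z(a,(278,210),.177),"line",at_z(a,(293,197),.18))
print("spray",tri([(a,(458,333)),(b,(306,361))]),"water",tri([(a,(161,193)),(b,(305,192))]),"jar",tri([(a,(345,372)),(b,(240,327))]))
for p in (a,b): print("cam",-p["Rw"].T@p["tw"])
E
```

```text
knob [ 0.577 -0.031  0.19 ] [ 0.584 -0.022  0.204] [0.57  0.002 0.204]
clip [ 0.621 -0.027  0.177] line [ 0.578 -0.037  0.18 ]
spray [0.519 0.336 0.073] water [ 0.722 -0.335  0.079] jar [0.696 0.244 0.038]
cam [1.017 0.536 0.753]
cam [0.264 1.155 0.829]
```

View pics/c1.png

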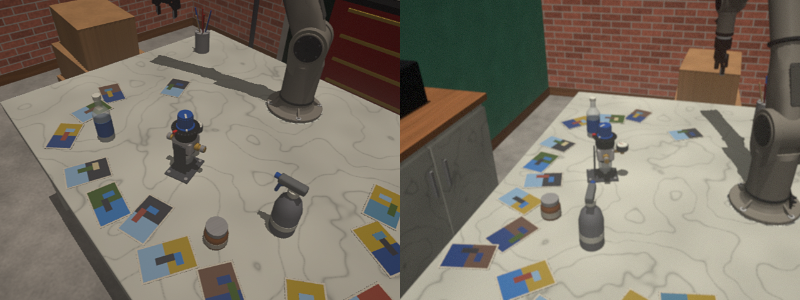

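```bash
python3 - <<'E'
from h import *
np.set_printoptions(precision=3,suppress=True)
s=arm.read_state();p=shot("wrist");R=rot(s)
print(p["hand_eye"],p["intrinsics"])
d=np.array([0.577,-0.02,0.35])-s["tcp_pos"]; print(R.T@d/.05)
E
```

```text
[[ 1.    -0.    -0.    -0.   ]
 [ 0.    -0.291  0.957 -0.175]
 [-0.    -0.957 -0.291  0.074]
 [ 0.     0.     0.     1.   ]] [[376.743   0.    318.9  ]
 [  0.    376.743 243.57 ]
 [  0.      0.      1.   ]]
[-9.962 -3.027 10.991]
```

Call:
play_rows --deltas "85 -0.6 -0.5 0.65 0 -0.9 0; 85 -1.2 -1.0 1.3 0 -1.8 0; 85 -1.8 -1.5 2.0 0 -2.7 0; 85 -2.4 -2.0 2.6 0 -3.6 0; 85 -3.0 -2.5 3.3 0 -4.5 0; 85 -3.6 -3 4 0 -5.4 0; 85 -4.2 -3 4.6 0 -6.3 0; 85 -4.8 -3 5.3 0 -7.2 0; 85 -5.4 -3 6 0 -8.1 0; 85 -6 -3 6.6 0 -9 0"

```text
time_s: 2.6
tcp_pos: [0.4207, -0.2691, 0.3488]
tool_rot: [-0.685, 0.685, -0.177, 0.177]
wrist_force: [0.2, 0.1, 0.0]
width: 0.994
```

```bash
python3 - <<'E'
from h import *
np.set_printoptions(precision=3,suppress=True)
s=arm.read_state();R=rot(s)
print(s["time_s"],s["tcp_pos"],R,s["qpos"],s["wrist_force"])
d=np.array([0.577,-0.02,0.32])-s["tcp_pos"]; print(R.T@d/.05)
E
```

```text
2.6 [ 0.421 -0.269  0.349] [[ 0.875  0.     0.484]
 [-0.484 -0.     0.875]
 [ 0.001 -1.    -0.   ]] [ 0.761  0.09  -0.34   1.736  0.031  1.32  -0.092] [0.244 0.128 0.009]
[0.322 0.576 5.872]
```

Call:
play_rows --deltas "85 0.1 0.1 0.9 0 -0.9 0; 85 0.1 0.2 1.8 0 -1.8 0; 85 0.2 0.3 2.7 0 -2.7 0; 85 0.2 0.4 3.6 0 -3.6 0; 85 0.3 0.5 4.5 0 -4.5 0; 85 0.3 0.6 5.4 0 -5.4 0; 85 0.3 0.6 5.9 0 -5.4 0; 85 0.3 0.6 5.9 0 -5.4 0; 85 0.3 0.6 5.9 0 -5.4 0; 85 0.3 0.6 5.9 0 -5.4 0"

```text
time_s: 3.85
tcp_pos: [0.5764, -0.0198, 0.3189]
tool_rot: [-0.707, 0.707, -0.013, 0.013]
wrist_force: [-0.1, -0.3, 0.4]
width: 0.997
```

```bash
python3 - <<'E'
from h import *
np.set_printoptions(precision=3,suppress=True)
s=arm.read_state();R=rot(s)
print(s["time_s"],s["tcp_pos"],R,s["qpos"],s["wrist_force"])
w=shot("wrist","w2.png")
for n,z in (("knob_grip",.21),("white_line",.181),("red_clip",.177)):
    for r in arm.spot_in(w,n)[:2]: print(n,r["score"],r["at"],at_z(w,r["at"],z))
E
```

```text
3.85 [ 0.576 -0.02   0.319] [[ 0.999  0.001  0.037]
 [-0.037 -0.001  0.999]
 [ 0.001 -1.    -0.001]] [ 0.39   0.277 -0.578  1.608  0.157  1.303 -0.249] [-0.123 -0.258  0.401]
knob_grip 0.61 [367.1, 223.4] [ 0.614 -0.017  0.21 ]
knob_grip 0.6 [319.4, 233.3] [ 0.577 -0.024  0.21 ]
white_line 0.6 [317.1, 232.4] [ 0.574 -0.031  0.181]
red_clip 0.47 [367.3, 225.3] [ 0.618 -0.027  0.177]
```

View pics/w2.png

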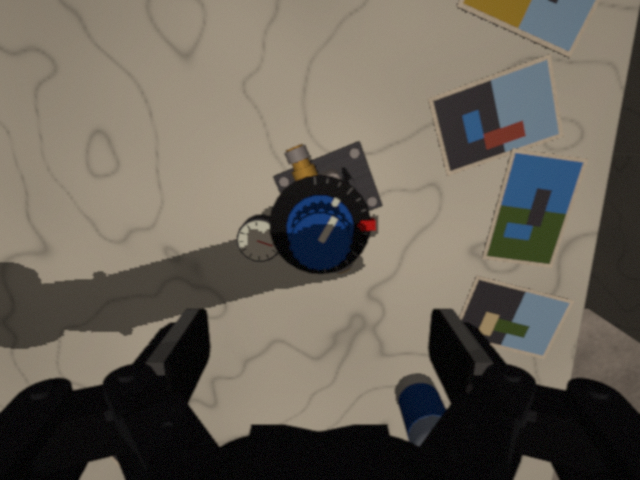

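```bash
cat > m.py <<'E'
from h import *
np.set_printoptions(precision=4,suppress=True)
def measure(w,c0,z0=0.0,show=None):
    im=w["image"].astype(int); r,g,b=im[...,0],im[...,1],im[...,2]
    u,v=proj(w,[*c0,.19]); yy,xx=np.mgrid[:480,:640]
    near=np.hypot(xx-u,yy-v)<170*.1/np.linalg.norm(w["Rw"]@np.array([*c0,.19])+w["tw"])
    red=near&(r>110)&(g<70)&(b<70); blue=near&(b>1.6*r)&(b>60)&(b>1.2*g); 
    white=near&(np.minimum(np.minimum(r,g),b)>95)&(im.max(2)-im.min(2)<50)
    return red,blue,white
E
python3 - <<'E'
from m import *
w=shot("wrist"); np.savez("w2.npz",**{k:w[k] for k in("image","Rw","tw","intrinsics")})
red,blue,white=measure(w,(.577,-.022))
for n,m in(("red",red),("blue",blue),("white",white)):
    k,l,st,ce=cv2.connectedComponentsWithStats(m.astype(np.uint8))
    print(n,[(st[i].tolist(),ce[i].round(1).tolist()) for i in range(1,k) if st[i,4]>8])
c=w["image"][130:300,220:420,::-1]
cv2.imwrite("pics/w2c.png",cv2.resize(c,(800,680)[:2] if 0 else (700,595),interpolation=cv2.INTER_CUBIC))
E
```

```text
red [([361, 222, 13, 10, 93], [368.6, 225.9])]
blue [([286, 196, 48, 39, 1008], [308.7, 214.8]), ([337, 204, 16, 20, 146], [344.6, 213.0]), ([335, 216, 12, 14, 90], [340.6, 222.9])]
white [([331, 175, 7, 3, 15], [333.9, 175.9]), ([269, 192, 10, 16, 50], [274.1, 199.8]), ([331, 199, 9, 9, 52], [335.0, 203.0]), ([370, 211, 3, 4, 9], [370.9, 212.9]), ([328, 218, 10, 8, 59], [332.2, 221.8]), ([266, 223, 3, 9, 22], [266.9, 226.9]), ([362, 237, 11, 22, 83], [366.8, 247.6])]
```

View pics/w2c.png

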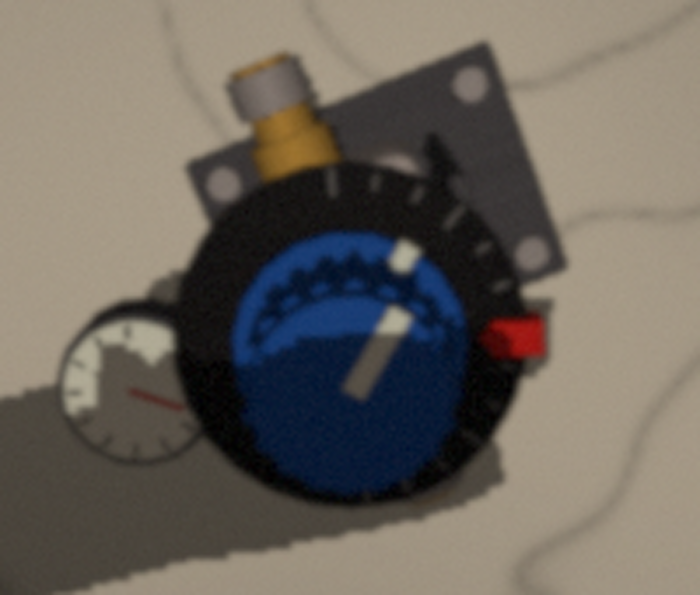

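```bash
python3 - <<'E'
from m import *
w=dict(np.load("w2.npz"))
A=at_z(w,(320,225.7),.174); print("axis",A)
def az(uv,z): d=at_z(w,uv,z)-A; return np.degrees(np.arctan2(d[1],d[0])),np.hypot(d[0],d[1])
print("top c",at_z(w,(321.4,242.9),.222),"line top end",az((334.3,220),.222),"skirt c",az((335.4,203.1),.181),"skirt out",az((336.6,198.6),.181))
L=at_z(w,(334.3,220),.222)-at_z(w,(321.4,242.9),.222);print("line dir",np.degrees(np.arctan2(L[1],L[0])))
print("clip",az((368.6,226.0),.179),az((359,226),.179))
s=arm.read_state(); print(s["time_s"], rot(s).T@(np.array([A[0],A[1],.188])-s["tcp_pos"])/.05)
E
```

```text
axis [ 0.5773 -0.0258  0.174 ]
top c [ 0.5782 -0.027   0.222 ] line top end (np.float64(55.59683865180506), np.float64(0.019538922577049016)) skirt c (np.float64(56.78573278865697), np.float64(0.0249606295073633)) skirt out (np.float64(59.09134478217354), np.float64(0.028745746417952973))
line dir 59.700528215351646
clip (np.float64(-0.6810923076699233), np.float64(0.0418836340577011)) (np.float64(-0.3444632324893058), np.float64(0.03361315720098858))
4.1 [ 0.0167  2.6199 -0.1375]
```

Call:
play_rows --deltas "85 0.02 0.6 -0.13 0 0 0; 85 0.02 1.2 -0.13 0 0 0; 85 0.02 1.8 -0.13 0 0 0; 85 0.02 2.3 -0.13 0 0 0; 85 0.02 2.63 -0.13 0 0 0; 85 0.02 2.63 -0.13 0 0 0; 40 0.02 2.63 -0.13 0 0 0; 40 0.02 2.63 -0.13 0 0 0; 40 0.02 2.63 -0.13 0 0 0; 40 0.02 2.63 -0.13 0 0 0"

```text
time_s: 5.35
tcp_pos: [0.5778, -0.0254, 0.1879]
tool_rot: [-0.707, 0.707, -0.012, 0.013]
wrist_force: [-0.4, -0.8, 1.1]
width: 0.466
```

```bash
cat > st.py <<'E'
from m import *
s=arm.read_state();R=rot(s)
print(s["time_s"],s["tcp_pos"],"x az",np.degrees(np.arctan2(R[1,0],R[0,0])),"F",s["wrist_force"],"M",s["moment"],"w",s["width"]*85,"q",s["qpos"])
E
python3 st.py
```

```text
5.35 [ 0.5778 -0.0254  0.1879] x az -2.0194511239792665 F [-0.4477 -0.7895  1.054 ] M [ 0.0134  0.1268 -0.0299] w 39.61618412239859 q [ 0.3738  0.3833 -0.5575  1.775   0.2315  1.0473 -0.3027]
```

Call:
play_rows --deltas "20 0 0 0 0 0 0; 20 0 0 0 0 0 0; 20 0 0 0 0 0 0; 20 0 0 0 0 0 0; 20 0 0 0 0 0 0; 20 0 0 0 0 0 0; 20 0 0 0 0 0 0; 20 0 0 0 0 0 0; 20 0 0 0 0 0 0; 20 0 0 0 0 0 0"

```text
time_s: 6.6
tcp_pos: [0.5775, -0.025, 0.1894]
tool_rot: [-0.707, 0.707, -0.012, 0.013]
wrist_force: [-5.8, 0.2, 11.5]
width: 0.234
```

```bash
python3 - <<'E'
import st
from m import *
w=shot("wrist","w3.png"); s=shot("scene")
c=s["image"][130:300,210:380]
cv2.imwrite("pics/w3c.png",np.hstack([cv2.resize(w["image"],(500,375)),cv2.resize(c,(300,375)) if 0 else cv2.copyMakeBorder(cv2.resize(c,(300,300)),0,75,0,0,cv2.BORDER_CONSTANT)])[:,:,::-1])
E
```

```text
6.6 [ 0.5775 -0.025   0.1894] x az -2.012115479431571 F [-5.7717  0.1988 11.4515] M [0.0886 1.312  0.024 ] w 19.894810869118615 q [ 0.3738  0.3814 -0.5582  1.7739  0.2307  1.0503 -0.3026]
```

View pics/w3c.png

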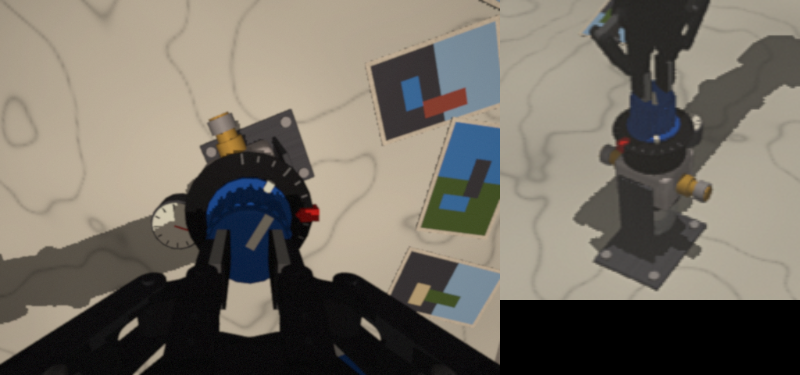

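```bash
python3 - <<'E'
from m import *
a=shot("scene"); b=shot("side")
f=lambda p,X:(proj(p,X)-[210,130])*1.765+[500,0]
for z in (.174,.189,.204,.222,.235): print(z,f(a,(.5776,-.026,z)))
out=[]
for p,(u0,v0) in((a,(297,190)),(b,(327,205))):
    im=p["image"].copy(); 
    for z,c in((.174,(255,255,0)),(.189,(0,255,0)),(.222,(255,0,255))):
        q=proj(p,(.5776,-.026,z)); im[int(round(q[1])),int(round(q[0]))]=c
    out.append(cv2.resize(im[v0-50:v0+50,u0-40:u0+40],(400,500),interpolation=cv2.INTER_NEAREST))
cv2.imwrite("pics/sd4.png",np.hstack(out)[:,:,::-1])
E
```

```text
0.174 [652.705  127.2675]
0.189 [652.3975 116.3629]
0.204 [652.0829 105.2073]
0.222 [651.6957  91.4768]
0.235 [651.4092  81.3187]
```

View pics/sd4.png

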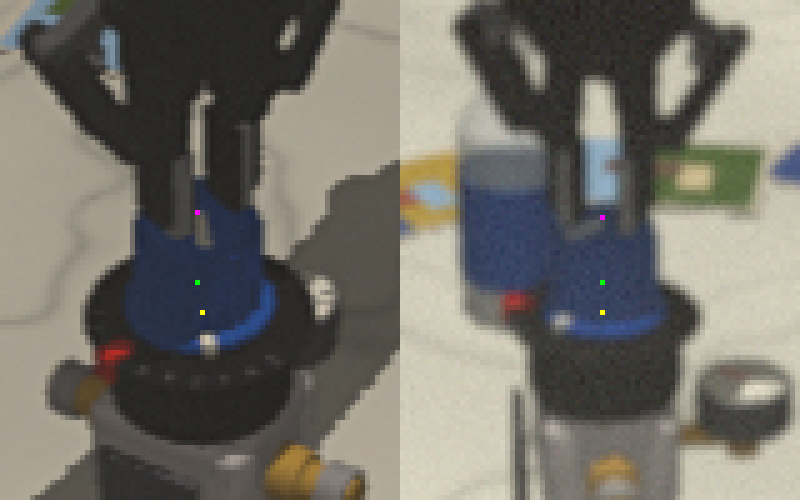

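Call:
play_rows --deltas "85 0 -0.1 0 0 0 0; 85 0 -0.1 0 0 0 0; 85 0 -0.1 0 0 0 0; 85 0 0 0 0 0 0; 85 0 0.2 0 0 0 0; 85 0 0.4 0 0 0 0; 85 0 0.6 0 0 0 0; 85 0 0.76 0 0 0 0; 85 0 0.76 0 0 0 0; 85 0 0.76 0 0 0 0"

```text
time_s: 8.05
tcp_pos: [0.5777, -0.025, 0.1517]
tool_rot: [-0.707, 0.707, -0.012, 0.013]
wrist_force: [-0.6, 0.3, 0.2]
width: 0.993
```

```bash
python3 st.py
```

```text
8.05 [ 0.5777 -0.025   0.1517] x az -2.0104226026836547 F [-0.5975  0.2663  0.1551] M [-0.0249  0.0167  0.0417] w 84.37524053929393 q [ 0.3609  0.4219 -0.546   1.8113  0.2607  0.9784 -0.3279]
```

Call:
play_rows --deltas "30 0 0 0 0 0 0; 30 0 0 0 0 0 0; 30 0 0 0 0 0 0; 30 0 0 0 0 0 0; 30 0 0 0 0 0 0; 30 0 0 0 0 0 0; 30 0 0 0 0 0 0; 30 0 0 0 0 0 0; 30 0 0 0 0 0 0; 30 0 0 0 0 0 0"

```text
time_s: 9.3
tcp_pos: [0.5773, -0.025, 0.1523]
tool_rot: [-0.706, 0.708, -0.012, 0.013]
wrist_force: [-3.5, 0.6, 5.8]
width: 0.526
```

```bash
python3 - <<'E'
import st
from m import *
w=shot("wrist"); a=shot("scene"); b=shot("side")
np.savez("w5.npz",**{k:w[k] for k in("image","Rw","tw","intrinsics")})
o=[cv2.resize(w["image"][180:380,220:420],(400,400),interpolation=cv2.INTER_CUBIC)]+[cv2.resize(p["image"][v-50:v+50,u-25:u+25],(200,400)) for p,u,v in((a,297,190),(b,327,205))]
cv2.imwrite("pics/g5.png",np.hstack(o)[:,:,::-1])
E
```

```text
9.3 [ 0.5773 -0.025   0.1523] x az -2.0138355956890743 F [-3.4621  0.5671  5.8135] M [-0.0679  0.7858 -0.0095] w 44.722436939488986 q [ 0.361   0.4208 -0.5463  1.8112  0.2603  0.9802 -0.3279]
```

View pics/g5.png

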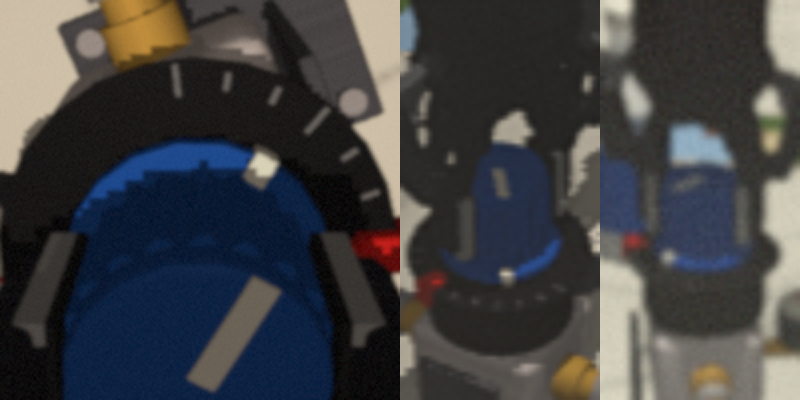

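Call:
play_rows --deltas "30 0 0 0 0 1.4 0; 30 0 0 0 0 2.8 0; 30 0 0 0 0 4.2 0; 30 0 0 0 0 5.6 0; 30 0 0 0 0 7 0; 30 0 0 0 0 8.4 0; 30 0 0 0 0 9.8 0; 30 0 0 0 0 11.2 0; 30 0 0 0 0 11.4 0; 30 0 0 0 0 11.4 0"

```text
time_s: 10.7
tcp_pos: [0.5792, -0.0262, 0.1527]
tool_rot: [0.615, -0.615, 0.347, -0.351]
wrist_force: [5.7, -2.7, -4.0]
width: 0.526
```

```bash
python3 - <<'E'
import st
from m import *
w0=dict(np.load("w5.npz")); A=np.array([.5776,-.026,0])
def az(w,uv,z): d=at_z(w,uv,z)-A; return np.degrees(np.arctan2(d[1],d[0])).round(1),(1e3*np.hypot(d[0],d[1])).round(1)
print("before",az(w0,(351,264),.181),az(w0,(354,258.5),.181),"clip",az(w0,(396,300),.177))
w=shot("wrist")
np.savez("w6.npz",**{k:w[k] for k in("image","Rw","tw","intrinsics")})
red,blue,white=measure(w,A[:2])
for n,m,z in(("red",red,.179),("white",white,.181)):
    k,l,stt,ce=cv2.connectedComponentsWithStats(m.astype(np.uint8))
    print(n,[(stt[i].tolist(),ce[i].round(1).tolist(),az(w,ce[i],z)) for i in range(1,k) if stt[i,4]>12])
cv2.imwrite("pics/w6.png",cv2.resize(w["image"][150:400,190:450],(780,750))[:600,:,::-1])
E
```

```text
10.7 [ 0.5792 -0.0262  0.1527] x az -59.062127680961275 F [ 5.7128 -2.6916 -4.0024] M [-0.6658 -1.1442  0.0208] w 44.69550937452697 q [ 0.2025  0.3893 -0.3379  1.8205  0.1589  0.9532 -1.2346]
before (np.float64(57.5), np.float64(25.5)) (np.float64(57.9), np.float64(28.1)) clip (np.float64(4.4), np.float64(33.6))
red [([362, 224, 19, 20, 106], [372.0, 233.0], (np.float64(-2.2), np.float64(41.3)))]
white [([209, 260, 21, 81, 539], [215.9, 306.1], (np.float64(117.2), np.float64(43.4))), ([416, 297, 10, 38, 242], [421.2, 314.3], (np.float64(-60.7), np.float64(45.0))), ([248, 386, 31, 37, 459], [261.8, 405.9], (np.float64(-177.2), np.float64(55.1))), ([361, 387, 30, 34, 343], [376.6, 404.8], (np.float64(-119.1), np.float64(55.6)))]
```

View pics/w6.png

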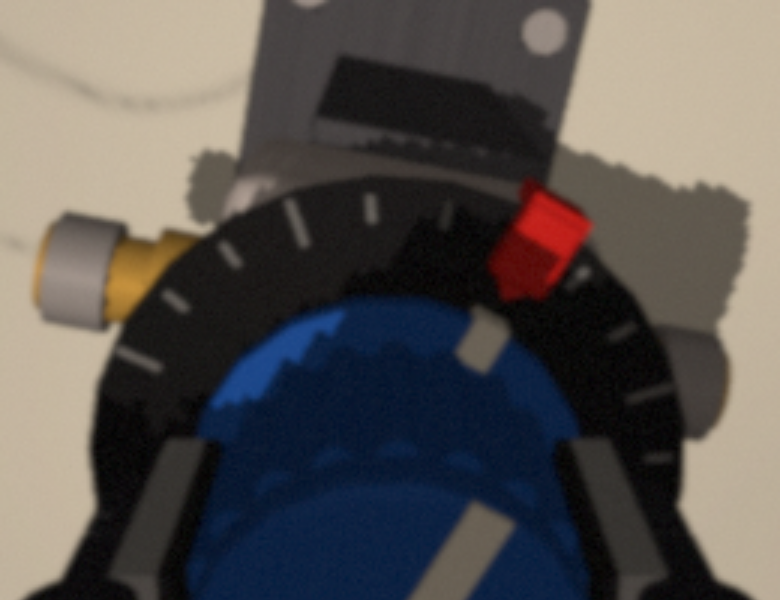

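```bash
python3 - <<'E'
from m import *
w=dict(np.load("w6.npz"))
for ax in ((.5776,-.026),(.5785,-.0255),(.577,-.0265)):
    A=np.array([*ax,0])
    def az(uv,z): d=at_z(w,uv,z)-A; return np.degrees(np.arctan2(d[1],d[0])).round(1),(1e3*np.hypot(d[0],d[1])).round(1)
    print(ax,"line",az((351,263.3),.181),az((354,257),.181),"clip",az((362.3,242.7),.177),az((376,218.3),.179))
    # outline of skirt
A=np.array([.5776,-.026,.174])
print("plate edge L/R/top",[at_z(w,(190+u/3,150+v/3),.174)-A for u,v in((92,450),(683,450),(390,177))])
E
```

```text
(0.5776, -0.026) line (np.float64(-1.4), np.float64(26.3)) (np.float64(-0.5), np.float64(29.2)) clip (np.float64(-1.5), np.float64(35.4)) (np.float64(0.5), np.float64(47.3))
(0.5785, -0.0255) line (np.float64(-2.6), np.float64(25.4)) (np.float64(-1.5), np.float64(28.3)) clip (np.float64(-2.3), np.float64(34.5)) (np.float64(-0.1), np.float64(46.4))
(0.577, -0.0265) line (np.float64(-0.4), np.float64(26.9)) (np.float64(0.5), np.float64(29.8)) clip (np.float64(-0.6), np.float64(36.0)) (np.float64(1.1), np.float64(47.9))
plate edge L/R/top [array([-0.0201,  0.0382,  0.    ]), array([ 0.025 , -0.0375,  0.    ]), array([0.0381, 0.0213, 0.    ])]
```

Call:
play_rows --deltas "30 0 -0.01 0 0 0 0; 30 0 -0.02 0 0 0 0; 30 0 -0.03 0 0 0 0; 30 0 -0.04 0 0 0 0; 30 0 -0.04 0 0 0 0; 30 0 -0.04 0 0 0 0; 30 0 -0.04 0 0 0 0; 30 0 -0.04 0 0 0 0; 30 0 -0.04 0 0 0 0; 30 0 -0.04 0 0 0 0"

```text
time_s: 12.0
tcp_pos: [0.5792, -0.0263, 0.1546]
tool_rot: [0.615, -0.615, 0.347, -0.35]
wrist_force: [4.4, -1.1, -7.5]
width: 0.523
```

```bash
python3 st.py
```

```text
12.0 [ 0.5792 -0.0263  0.1546] x az -59.058018807166235 F [ 4.4492 -1.0858 -7.4925] M [-0.1163 -0.9753  0.0675] w 44.41339946790314 q [ 0.2033  0.3872 -0.3386  1.8187  0.1579  0.9569 -1.2336]
```

Call:
play_rows --deltas "30 0 -0.01 0 0 0 0; 30 0 -0.016 0 0 0 0; 30 0 -0.016 0 0 0 0; 30 0 -0.016 0 0 0 0; 30 0 -0.016 0 0 0 0; 30 0 -0.016 0 0 0 0; 30 0 -0.016 0 0 0 0; 30 0 -0.016 0 0 0 0; 30 0 -0.016 0 0 0 0; 30 0 -0.016 0 0 0 0"

```text
time_s: 13.25
tcp_pos: [0.5793, -0.0263, 0.1549]
tool_rot: [0.615, -0.615, 0.347, -0.35]
wrist_force: [6.4, 0.4, -10.3]
width: 0.524
```

```bash
python3 st.py
```

```text
13.25 [ 0.5793 -0.0263  0.1549] x az -59.05574417325304 F [  6.4471   0.3916 -10.2985] M [-0.079  -1.2374  0.046 ] w 44.52505458565816 q [ 0.2034  0.387  -0.3387  1.8182  0.1575  0.9576 -1.2332]
```

Call:
play_rows --deltas "30 0 -0.012 0 0 0.1 0; 30 0 -0.014 0 0 0.2 0; 30 0 -0.014 0 0 0.3 0; 30 0 -0.014 0 0 0.4 0; 30 0 -0.014 0 0 0.5 0; 30 0 -0.014 0 0 0.5 0; 30 0 -0.014 0 0 0.5 0; 30 0 -0.014 0 0 0.5 0; 30 0 -0.014 0 0 0.5 0; 30 0 -0.014 0 0 0.5 0"

```text
time_s: 14.5
tcp_pos: [0.5793, -0.0263, 0.1549]
tool_rot: [0.608, -0.607, 0.36, -0.364]
wrist_force: [6.9, -1.3, -11.6]
width: 0.519
```

```bash
python3 st.py
```

```text
14.5 [ 0.5793 -0.0263  0.1549] x az -61.524554355680216 F [  6.9346  -1.3077 -11.6171] M [-0.1137 -1.3123  0.2072] w 44.14227784368661 q [ 0.1967  0.3861 -0.3299  1.8185  0.1534  0.957  -1.2726]
```

Call:
play_rows --deltas "30 0 -0.010 0 0 0.1 0; 30 0 -0.012 0 0 0.2 0; 30 0 -0.012 0 0 0.3 0; 30 0 -0.012 0 0 0.4 0; 30 0 -0.012 0 0 0.5 0; 30 0 -0.012 0 0 0.5 0; 30 0 -0.012 0 0 0.5 0; 30 0 -0.012 0 0 0.5 0; 30 0 -0.012 0 0 0.5 0; 30 0 -0.012 0 0 0.5 0"

```text
time_s: 15.75
tcp_pos: [0.5794, -0.0264, 0.1549]
tool_rot: [0.6, -0.599, 0.373, -0.377]
wrist_force: [7.4, -0.6, -11.4]
width: 0.521
```

```bash
python3 st.py
```

```text
15.75 [ 0.5794 -0.0264  0.1549] x az -64.00554645042045 F [  7.4405  -0.5524 -11.3658] M [-0.1829 -1.2963  0.1508] w 44.27616752800694 q [ 0.1899  0.3853 -0.3211  1.8187  0.1493  0.9563 -1.3122]
```

Call:
play_rows --deltas "30 0 -0.010 0 0 0.1 0; 30 0 -0.012 0 0 0.2 0; 30 0 -0.012 0 0 0.3 0; 30 0 -0.012 0 0 0.4 0; 30 0 -0.012 0 0 0.5 0; 30 0 -0.012 0 0 0.5 0; 30 0 -0.012 0 0 0.5 0; 30 0 -0.012 0 0 0.5 0; 30 0 -0.012 0 0 0.5 0; 30 0 -0.012 0 0 0.5 0"

```text
time_s: 17.0
tcp_pos: [0.5794, -0.0265, 0.1549]
tool_rot: [0.592, -0.591, 0.386, -0.389]
wrist_force: [7.7, -0.6, -12.6]
width: 0.525
```

```bash
python3 st.py
```

```text
17.0 [ 0.5794 -0.0265  0.1549] x az -66.48040474300547 F [  7.7304  -0.5622 -12.6133] M [-0.1251 -1.2457  0.2252] w 44.64924433376302 q [ 0.1832  0.3845 -0.3124  1.8191  0.1452  0.9557 -1.3516]
```

Call:
play_rows --deltas "30 0 -0.010 0 0 0.1 0; 30 0 -0.010 0 0 0.2 0; 30 0 -0.010 0 0 0.3 0; 30 0 -0.010 0 0 0.4 0; 30 0 -0.010 0 0 0.5 0; 30 0 -0.010 0 0 0.5 0; 30 0 -0.010 0 0 0.5 0; 30 0 -0.010 0 0 0.5 0; 30 0 -0.010 0 0 0.5 0; 30 0 -0.010 0 0 0.5 0"

```text
time_s: 18.25
tcp_pos: [0.5794, -0.0266, 0.1548]
tool_rot: [0.583, -0.583, 0.398, -0.402]
wrist_force: [6.3, -0.8, -9.9]
width: 0.528
```

```bash
python3 st.py
```

```text
18.25 [ 0.5794 -0.0266  0.1548] x az -68.95217017188871 F [ 6.3313 -0.7936 -9.9351] M [-0.1623 -1.2206  0.1818] w 44.846273142666426 q [ 0.1764  0.3837 -0.3036  1.8194  0.1412  0.955  -1.3911]
```

Call:
play_rows --deltas "30 0 0.02 0 0 0 0; 30 0 0.02 0 0 -0.5 0; 30 0 0.02 0 0 -1.0 0; 30 0 0.02 0 0 -1.5 0; 30 0 0.02 0 0 -2 0; 30 0 0.02 0 0 -2.4 0; 30 0 0.02 0 0 -2.4 0; 30 0 -0.006 0 0 -2.4 0; 30 0 -0.012 0 0 -2.4 0; 30 0 -0.012 0 0 -2.4 0"

```text
time_s: 19.5
tcp_pos: [0.5792, -0.0263, 0.155]
tool_rot: [-0.622, 0.622, -0.336, 0.339]
wrist_force: [4.2, 1.7, -7.2]
width: 0.521
```

```bash
python3 - <<'E'
import st
from m import *
w=shot("wrist"); np.savez("w7.npz",**{k:w[k] for k in("image","Rw","tw","intrinsics")})
cv2.imwrite("pics/w7.png",cv2.resize(w["image"][150:400,190:450],(780,750))[:600,:,::-1])
E
```

```text
19.5 [ 0.5792 -0.0263  0.155 ] x az -56.94212253042807 F [ 4.2168  1.6863 -7.1507] M [ 0.4105 -0.5593  0.0772] w 44.274820339037504 q [ 0.2095  0.3883 -0.3464  1.817   0.1607  0.9598 -1.199 ]
```

View pics/w7.png

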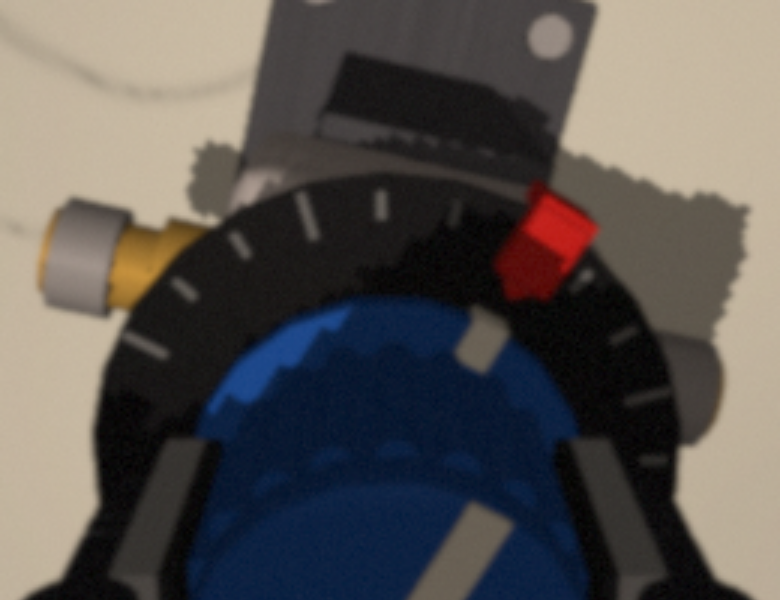

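Call:
play_rows --deltas "30 0 -0.01 0 0 0 0; 30 0 -0.02 0 0 0 0; 30 0 -0.02 0 0 0 0; 30 0 -0.02 0 0 0 0; 30 0 -0.02 0 0 0 0; 30 0 -0.02 0 0 0 0; 30 0 -0.02 0 0 0 0; 30 0 -0.02 0 0 0 0; 30 0 -0.02 0 0 0 0; 30 0 -0.02 0 0 0 0"

```text
time_s: 20.8
tcp_pos: [0.5792, -0.0262, 0.1562]
tool_rot: [-0.622, 0.622, -0.335, 0.339]
wrist_force: [2.2, 2.0, -2.8]
width: 0.525
```

```bash
python3 st.py
```

```text
20.8 [ 0.5792 -0.0262  0.1562] x az -56.93401391438278 F [ 2.1656  1.9857 -2.836 ] M [ 0.4835 -0.2985  0.2141] w 44.58975387111963 q [ 0.2098  0.387  -0.3468  1.8159  0.1601  0.962  -1.1985]
```

Call:
play_rows --deltas "30 0 -0.01 0 0 -0.1 0; 30 0 -0.02 0 0 -0.1 0; 30 0 -0.03 0 0 -0.1 0; 30 0 -0.04 0 0 -0.1 0; 30 0 -0.05 0 0 -0.1 0; 30 0 -0.05 0 0 -0.1 0; 30 0 -0.05 0 0 -0.1 0; 30 0 -0.05 0 0 -0.1 0; 30 0 -0.05 0 0 -0.1 0; 30 0 -0.05 0 0 -0.1 0"

```text
time_s: 22.05
tcp_pos: [0.5792, -0.0262, 0.1587]
tool_rot: [-0.623, 0.623, -0.333, 0.336]
wrist_force: [2.9, 2.1, -8.3]
width: 0.522
```

```bash
python3 st.py
```

```text
22.05 [ 0.5792 -0.0262  0.1587] x az -56.43184157551974 F [ 2.9322  2.1151 -8.2974] M [ 0.5204 -0.5933  0.1295] w 44.34587537548245 q [ 0.2116  0.3844 -0.349   1.8135  0.1595  0.9672 -1.1893]
```

Call:
play_rows --deltas "30 0 -0.01 0 0 0 0; 30 0 -0.02 0 0 0 0; 30 0 -0.03 0 0 0 0; 30 0 -0.04 0 0 0 0; 30 0 -0.05 0 0 0 0; 30 0 -0.05 0 0 0 0; 30 0 -0.05 0 0 0 0; 30 0 -0.05 0 0 0 0; 30 0 -0.05 0 0 0 0; 30 0 -0.05 0 0 0 0"

```text
time_s: 23.3
tcp_pos: [0.5792, -0.0262, 0.1613]
tool_rot: [-0.623, 0.623, -0.333, 0.336]
wrist_force: [2.6, 2.0, -5.9]
width: 0.524
```

```bash
python3 st.py
```

```text
23.3 [ 0.5792 -0.0262  0.1613] x az -56.43345818101669 F [ 2.579   2.0434 -5.8649] M [ 0.4437 -0.5174  0.1703] w 44.555183688030944 q [ 0.2122  0.3816 -0.3495  1.8111  0.1581  0.9722 -1.1881]
```

Call:
play_rows --deltas "30 0 -0.01 0 0 0 0; 30 0 -0.016 0 0 0 0; 30 0 -0.024 0 0 0 0; 30 0 -0.024 0 0 0 0; 30 0 -0.024 0 0 0 0; 30 0 -0.024 0 0 0 0; 30 0 -0.024 0 0 0 0; 30 0 -0.024 0 0 0 0; 30 0 -0.024 0 0 0 0; 30 0 -0.024 0 0 0 0"

```text
time_s: 24.55
tcp_pos: [0.5792, -0.0261, 0.1617]
tool_rot: [0.623, -0.623, 0.333, -0.336]
wrist_force: [6.3, 1.8, -12.8]
width: 0.525
```

```bash
python3 st.py
```

```text
24.55 [ 0.5792 -0.0261  0.1617] x az -56.43164454342811 F [  6.2661   1.7899 -12.8078] M [ 0.5385 -1.1153  0.1151] w 44.64934557702138 q [ 0.2124  0.3813 -0.3496  1.8105  0.1575  0.9733 -1.1875]
```

Call:
play_rows --deltas "30 0 0 0 0 0 0; 30 0 0 0 0 0 0; 60 0 0 0 0 0 0; 85 0 0 0 0 0 0; 85 0 0 0 0 0 0; 85 0 0 0 0 0 0; 85 0 0 0 0 0 0; 85 0 0 0 0 0 0; 85 0 0 0 0 0 0; 85 0 0 0 0 0 0"

```text
time_s: 25.8
tcp_pos: [0.5792, -0.0261, 0.1616]
tool_rot: [0.623, -0.623, 0.333, -0.336]
wrist_force: [-0.5, -0.1, 0.2]
width: 0.995
```

Call:
play_rows --deltas "85 0 -0.2 0 0 0 0; 85 0 -0.5 0 0 0 0; 85 0 -0.9 0 0 0 0; 85 0 -1.4 0 0 0 0; 85 0 -1.9 0 0 0 0; 85 0 -2.4 0 0 0 0; 85 0 -2.7 0 0 0 0; 85 0 -2.7 0 0 0 0; 85 0 -2.7 0 0 0 0; 85 0 -2.7 0 0 0 0"

```text
time_s: 27.05
tcp_pos: [0.5781, -0.0259, 0.2955]
tool_rot: [-0.623, 0.623, -0.334, 0.335]
wrist_force: [-0.9, -0.2, -0.3]
width: 0.996
```

```bash
python3 - <<'E'
import st
from m import *
w=shot("wrist"); a=shot("scene"); b=shot("side")
np.savez("w9.npz",**{k:w[k] for k in("image","Rw","tw","intrinsics")})
u,v=proj(w,(.5776,-.026,.18)).round().astype(int); print(u,v)
o=[cv2.resize(w["image"][v-65:v+65,u-65:u+65],(500,500),interpolation=cv2.INTER_CUBIC)]+[cv2.resize(p["image"][y-45:y+55,x-30:x+30],(300,500)) for p,x,y in((b,327,215),)]
cv2.imwrite("pics/f9.png",np.hstack(o)[:,:,::-1])
E
```

```text
27.05 [ 0.5781 -0.0259  0.2955] x az -56.42768602167274 F [-0.8716 -0.1849 -0.3239] M [-0.0067 -0.0381 -0.0576] w 84.63116745868476 q [ 0.2285  0.2653 -0.3611  1.6504  0.1001  1.2425 -1.138 ]
318 227
```

View pics/f9.png

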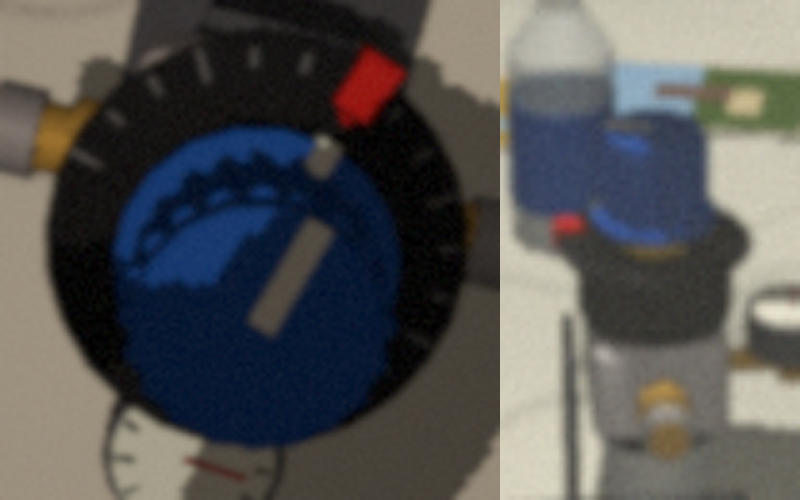

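```bash
python3 -c "
from plant import arm
print(arm.sign_off())"
```

```text
the job is handed in; nothing more can be done
None
```

The knob is locked up beside the red clip, and I let go and handed the job in with the clock at about 27 s of the 48 s allowed.

**Turning:** I turned the knob about 57° clockwise, until the white line pointed at the clip to within about 1°.

**Locking:** It stopped at about 2 mm there. I eased it up to 10° clockwise in 2.5° steps under a light pull and found no notch. I then lowered it a little and came back. The tooth meshed with the knob about 2° counter-clockwise of the clip. From there I drew it up about 9 mm to its end stop. The pull never read above about 13 N at the wrist, of which I put about 9 N on the tooth.

**Last checks:** After release, the wrist and side pictures showed the knob standing up with a visible gap under the skirt, and the white line beside the clip. The gripper was clear and the wrist force was about zero. I did not measure the bottles and jar again; the arm stayed well away from them.

**What disagreed:**
- **Fingertip position:** The fingertips ended about 33 mm behind the reported TCP. My first close therefore landed on top of the knob, pressing with about 11 N. I saw this in the pictures, opened, went lower and gripped it properly.
- **Knob height by network:** The first estimate from the trained network's detections gave the knob centre at 0.19 m, not 0.204 m. The later pictures agreed with the given heights.

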